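# Close the case on the pocket watch

## Robot

A 7-joint arm with a two-finger parallel gripper is mounted at the origin on the work surface. World frame = base frame: x ahead of the robot, y to its left, z up, the work surface at z = 0. Lengths are in mm, angles in rad, forces in N, time in s.
With the tool pointing down it reaches from about 400 to 875 mm from the base axis. Payload 4.4 kg.
Tool frame: the origin (TCP) lies on the centre line of the jaws, within the pads' length; the fingertips stand 25 mm ahead of it and the grasp point (between the pads) lies 6 mm ahead of it (ctrl.finger_overhang is the distance from the TCP to the fingertips, in mm); z points along the fingers, y is the line along which they close (so a half turn about z gives the same grasp; the last joint's range is limited). The gripper opens to 85 mm and grips with 20 to 120 N. Pads are 22 mm wide; open, the fingers measure 114 mm over their backs; the gripper's body (76 mm by 85 mm) begins 54 mm behind the grasp point. The pads swing forward as they close: fully open they stand 13 mm farther back than shut.
Start: joints at [-1.355, 0.628, 0.038, 1.517, -0.027, 0.996, -0.02], TCP at [180.732, 624.383, 256.313] pointing down, gripper open.
Joint ranges: [-3.06, 3.06], [-0.37, 2.12], [-1.25, 1.32], [0.18, 2.47], [-1.1, 4.24], [0.23, 1.98], [-2.94, 2.94]. Speed limits (rad/s): [2.57, 2.57, 3.14, 3.14, 3.14, 3.14, 3.14].

## Interface

Orientations are given as [roll, pitch, yaw] about the fixed x, y, z axes, in that order (R = Rz(yaw) Ry(pitch) Rx(roll)).
In Python, from cell import ctrl gives the robot as it stands. The module is installed in compiled form; this text tells all that it offers.
- The arm moves only by the tool play_rows, never from a script. Its argument "targets" is a list of rows, each a list of 5 numbers: the closure, from 0 (fully open) to 1 (shut), then the shift along the tool's x, y, z in cm, then the turn about the tool's z in degrees. In form: [[gripper, dx, dy, dz, spin], ...]. A call has 1 to 10 rows; each row is the pose to reach, as a shift and turn from the pose commanded when the call began, along the tool's axes at that moment; what a row does not reach only later rows make up. A row lasts 1/10 s, in which the tool goes at most 50 mm and 8.59 degrees, less where a joint would pass 70% of its speed; a pose out of reach is approached as far as the arm can. A call with a gripper value outside its range is refused whole. The fingers move at their own pace and stop on an object; the grip force is fixed at half the most. Time passes only in rows, so rows that repeat a pose let the fingers close. It gives the time, the measured TCP pose, the force, the opening and the grip force at its end, in the units of the state.
- ctrl.read_state(): the state, without advancing time (a new reading comes with each control period).
- ctrl.get_image(name): name is "side" or "top"; returns (picture, depth): 420x560x3 uint8, red, green, blue; 420x560 float32, mm along the optical axis (not along the pixel's ray), 0 where there is no reading.
- ctrl.calibration(name): a dict with "vfov" (degrees; the focal length in pixels is half the picture's height over the tangent of half this angle, whatever the lens; pixels are square), "cx", "cy" (the principal point, pixels), "k1" (the pictures are not rectified: a ray, as slopes to the right and down, at radius r is drawn at 1 + k1 r^2 times it, then the intrinsics apply), "extrinsics" (4x4, takes a point from camera to world coordinates). Camera axes: x right, y down, z forward; pixel columns grow to the right and rows downward; lengths in mm; the calibration is good to about 2 mm. A picture is of the moment at which its call begins. calibration takes no time and is no camera call.
- ctrl.finish_job(): hands the job in; it is judged then, once.
Trained networks look in the newest picture that a camera, given by its name, has taken for a name from the list of things; names that differ only in an ending like _2 or _b are one class to them, and where a whole thing is asked for, a point or a joint stands for the part that bears it (a point fixed in the world has none). Each returns a list of dicts, best first, with "confidence" (0 to 1); they miss things now and then, are a little off and sometimes report something else, mostly with a low value. They report only what shows in the picture. A call takes as long as a camera call. They do not tell look-alikes from the thing itself.
- ctrl.search_frame(camera, name): "bbox" ([left, top, right, bottom] in pixels, round what is visible of it).
- ctrl.trace(camera, name): "pixels" (420x560 bool, what is visible of it) and "bbox" ([left, top, right, bottom] in pixels, round what is visible of it).
The state is a dict: "clock": time; "qpos": joint angles; "qd": joint speeds; "tau": joint torques, N m; "eef_pos": TCP position; "tool_rot": TCP orientation; "force": force on the tool from outside, world axes, zero at the start; "torque": the same for the moment, N m; "width": finger opening in mm; "gripper_force": force on a finger pad.
Only numpy, scipy, OpenCV 4.12 (cv2) and the standard library are available. Lean on these libraries where they do the work, as an engineer would, in place of code of your own. Each camera call takes 0.05 s, during which the arm holds its last target. There are 200 camera calls.

## Task

Two wooden presentation cases stand open on the antique shop's counter. Close the lid of the one with the pocket watch in it, all the way down and without slamming it, so that the watch stays inside. Leave the lid of the empty case open just as it is.

Things in the scene. Friction and masses are not known exactly. Their poses are not given: they have to be found in the camera images.
- watch_case: Fixed wooden base of the case holding the pocket watch: open-topped box, grey lining, 110 mm deep (its x), 100 mm wide (its y), 55 mm high. Origin: centre of its underside, on the counter. Its +x points from its front to its hinge side, z up. The lid's hinge line runs along y at x = +55 mm, z = 55.5 mm. The empty case has the same build and size.
- watch_lid (a joint): Opening angle of its lid, rad: 0 closed, 1.57 upright, more = leaning back; starts 1.5 to 1.85, stop 1.95. Wooden slab, 160 g, no handle, 110 mm from hinge to free edge, 100 mm wide, 12 mm thick: inner face through the hinge line, outer face 12 mm beyond (on top when closed, 67.5 mm above the counter). A stiff hinge holds it at any angle; push it down with 1 to 3 N at the free edge.
- watch_center (a point): Centre of the brass pocket watch, a loose disc 48 mm in diameter and 14 mm thick with a white face, lying on the lining of its case, 25 mm above the counter.
- empty_lid_edge (a point): Middle of the free edge of the empty case's open lid (half-way through its thickness), 110 mm from that lid's hinge; this lid is like the other and as stiff. Either case may be the left one; both have their hinges on the right (-y) side, turned by up to 35 degrees.
There are look-alikes about, which are no part of the job. Of the things that look like the part that bears watch_center, the larger one is meant. What is shaped like the watch_case but green or pink is not meant.

How it is judged (in metres and radians):
At the end, for the whole second after the job is handed in: The lid over the watch is closed to within 0.17 rad (10 degrees), the watch is still inside its case, and the empty case's lid edge is within 20 mm of where it was (value of joint watch_lid below 0.17 rad and horizontal distance between watch_center and watch_case below 0.05 m and z of watch_center in the frame of watch_case below 0.055 m and distance of empty_lid_edge from where it was at the start of the episode below 0.02 m); the robot touches nothing.
It fails at once if the empty case's lid is moved more than 20 mm at its edge (distance of empty_lid_edge from where it was at the start of the episode above 0.02 m).
It fails at once if the lid is slammed: faster than 5 rad/s within its last 0.4 rad (value of joint watch_lid below 0.4 rad and velocity of joint watch_lid below -5 rad/s).
It also fails if it takes over 32 s, if anything falls off the work surface, if the arm or the gripper's body presses on something with over 40 N, if the wrist force passes 120 N, or if a joint passes its speed limit or range.

## Working session

There is one attempt and no reset: what is moved stays moved. The work goes in short steps, Python scripts to look and compute and a tool call to move; the robot and the scene stay as the last step left them, time stands still between calls to the robot, and variables do not carry over. Pictures are saved under pics/ and viewed, at most 10 in all, crops included, and the job is handed in when it is done.

Besides the shell and the picture viewer there is one more tool, called after ">>>" in YAML: its name, and indented under it one key for each argument. play_rows: Moves the arm, as the interface text tells. Its arguments: {"type":"object","properties":{"targets":{"type":"array"}},"required":["targets"]}

```bash
mkdir -p pics
cat > h.py <<'E'
import numpy as np, cv2
from cell import ctrl
def K(n):
    c=ctrl.calibration(n); f=210/np.tan(np.radians(c["vfov"])/2); return c,f
def cloud(n,depth):
    c,f=K(n); v,u=np.mgrid[0:420,0:560]
    x=(u-c["cx"])/f; y=(v-c["cy"])/f; a,b=x.copy(),y.copy()
    for _ in range(8):
        s=1+c["k1"]*(a*a+b*b); a=x/s; b=y/s
    P=np.stack([a*depth,b*depth,depth],-1); E=np.array(c["extrinsics"])
    W=P@E[:3,:3].T+E[:3,3]; W[depth<=0]=np.nan; return W
def snap(n):
    im,d=ctrl.get_image(n); return im,cloud(n,d)
E
python3 - <<'E'
from h import *
s=ctrl.read_state(); print(s["clock"],s["eef_pos"],s["tool_rot"],s["width"],ctrl.finger_overhang)
for n in("side","top"):
    im,W=snap(n); cv2.imwrite(f"pics/{n}0.png",im[...,::-1]); np.savez(f"{n}0.npz",im=im,W=W)
    for k in("watch_center","watch_case","watch_lid","empty_lid_edge"):
        for r in ctrl.search_frame(n,k):
            print(n,k,round(r["confidence"],2),np.round(r["bbox"]))
E
```

```text
0.0 [180.53250551 623.8097835  255.37351112] [-3.13964954e+00 -3.08784839e-06  2.85981826e+00] 85.70895294670612 25.0
side watch_center 0.65 [322. 266. 344. 287.]
side watch_center 0.63 [293. 313. 309. 327.]
side watch_case 0.8 [313. 330. 399. 418.]
side watch_case 0.57 [340. 180. 402. 242.]
side watch_case 0.56 [305. 237. 392. 308.]
side watch_lid 0.88 [338. 182. 403. 227.]
side watch_lid 0.87 [338. 253. 396. 300.]
side watch_lid 0.57 [315. 332. 404. 415.]
side empty_lid_edge 0.63 [203. 126. 235. 170.]
top watch_center 0.7 [334. 217. 354. 230.]
top watch_center 0.41 [174. 186. 184. 233.]
top watch_case 0.92 [391. 257. 442. 299.]
top watch_case 0.91 [320. 198. 391. 243.]
top watch_case 0.87 [296. 124. 344. 176.]
top watch_lid 0.89 [297. 125. 345. 173.]
top watch_lid 0.74 [398. 258. 442. 297.]
top watch_lid 0.57 [367. 195. 390. 240.]
top empty_lid_edge 0.6 [173. 190. 185. 234.]
```

View pics/side0.png

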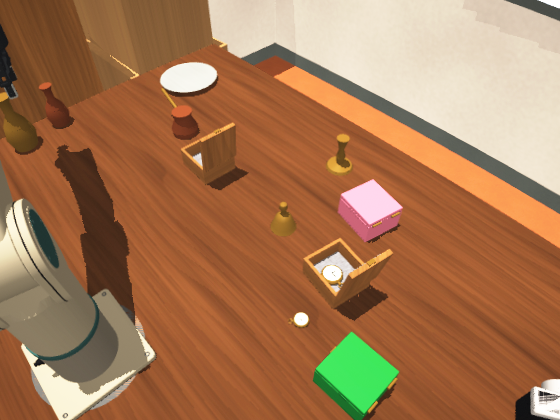

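View pics/top0.png

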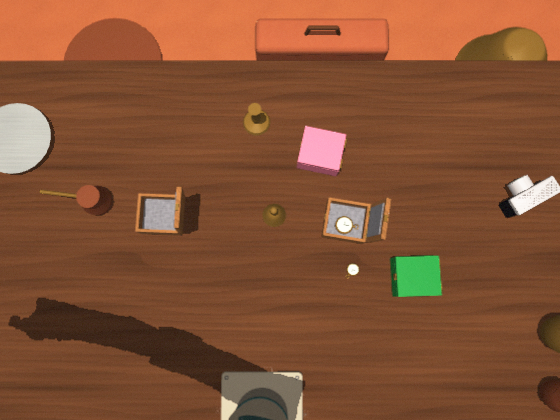

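Run:
```python
from h import *
out={}
for n in("side","top"):
    z=np.load(n+"0.npz"); im,W=z["im"],z["W"]
    b=(300,232,398,312) if n=="side" else (312,188,400,252)
    P=W[b[1]:b[3],b[0]:b[2]].reshape(-1,3); C=im[b[1]:b[3],b[0]:b[2]].reshape(-1,3)
    ok=np.isfinite(P).all(1)&(P[:,2]>8)&(P[:,2]<200); P=P[ok]
    R=P[(abs(P[:,2]-55)<4)]; r=cv2.minAreaRect(R[:,:2].astype(np.float32))
    print(n,"rim rect",np.round(r[0],1),np.round(r[1],1),r[2], len(R)); print(np.round(cv2.boxPoints(r),1))
    L=P[P[:,2]>64]; print(" lid pts",len(L),L.min(0).round(),L.max(0).round())
    T=L[L[:,2]>L[:,2].max()-15]; print(" top edge mean",T.mean(0).round(1),T.min(0).round(),T.max(0).round())
    # ransac-free: plane by svd on lid
    out[n]=P
    bw=(322,266,344,287) if n=="side" else (334,217,354,232)
    Q=W[bw[1]:bw[3],bw[0]:bw[2]].reshape(-1,3); Q=Q[(Q[:,2]>28)&(Q[:,2]<36)]; print(" watch",Q.mean(0).round(1),np.ptp(Q,0).round())
    be=(175,115,245,190) if n=="side" else (128,180,190,240)
    Q=W[be[1]:be[3],be[0]:be[2]].reshape(-1,3); Q=Q[(Q[:,2]>60)]; print(" empty lid",Q.min(0).round(),Q.max(0).round())
np.savez("p.npz",**out)
im=np.load("side0.npz")["im"][225:335,280:405]; a=cv2.resize(im,None,fx=5,fy=5)
cv2.imwrite("pics/crop.png",a[...,::-1])
```

```text
side rim rect [ 487.3 -225.1] [124.7 101.6] 79.98424530029297 437
[[ 426.4 -277.7]
 [ 526.5 -295.4]
 [ 548.2 -172.5]
 [ 448.1 -154.9]]
 lid pts 952 [ 425. -311.   64.] [ 527. -269.  167.]
 top edge mean [ 472.2 -297.6  160.4] [ 425. -311.  152.] [ 527. -282.  167.]
 watch [ 476.8 -216.3   30.9] [45. 44.  7.]
 empty lid [451. 185.  60.] [558. 442. 167.]
top rim rect [ 485.6 -218.9] [112.9 101. ] 80.49369812011719 389
[[ 426.5 -266.2]
 [ 526.1 -282.9]
 [ 544.7 -171.6]
 [ 445.2 -154.9]]
 lid pts 787 [ 423. -311.   64.] [ 525. -266.  171.]
 top edge mean [ 472.5 -296.2  161.8] [ 423. -311.  156.] [ 522. -284.  171.]
 watch [ 475.9 -214.5   31.5] [37. 45.  8.]
 empty lid [450. 187.  60.] [549. 260. 171.]
```

View pics/crop.png

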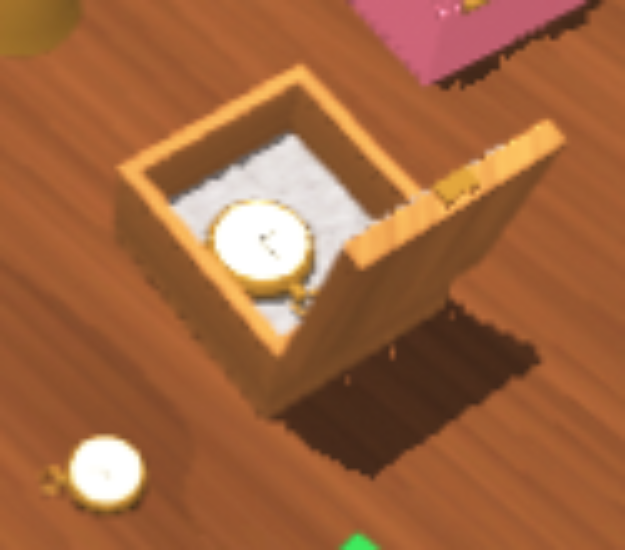

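The larger watch-like thing, about 45 mm across, lies in the case at side (333,276). The small loose one at side (301,320) is the decoy. The target is therefore the wooden case at top (357,220). Its hinge middle is at about (477,-272), its lid leans back at about 1.75 rad, and its top edge is at z≈165 mm. The sizes match the description. I'll go round over the counter to get behind the lid.

>>> play_rows:
  targets:
    - [1,0,0,-4.5,0]
    - [1,-30,-14.5,-4.5,0]
    - [1,-30,-14.5,-4.5,0]
    - [1,-30,-14.5,-4.5,0]
    - [1,-30,-14.5,-4.5,0]
    - [1,-30,-14.5,-4.5,0]
    - [1,-30,-14.5,-4.5,0]
    - [1,-30,-14.5,-4.5,-6.5]
    - [1,-46,-51.5,-4.5,-6.5]
    - [1,-46,-51.5,-4.5,-6.5]

```text
clock: 1.5
eef_pos: [441.9, 300.9, 301.1]
tool_rot: [3.141, 0.0, 2.973]
force: [1.9, -0.3, 0.0]
width: 0.5
gripper_force: 0.0
```

```bash
cat > g.py <<'E'
from h import *; import sys
from scipy.spatial.transform import Rotation as Rn
s=ctrl.read_state(); R=Rn.from_euler("xyz",s["tool_rot"]).as_matrix(); p=np.array(s["eef_pos"])
print(round(s["clock"],2),p.round(1),"yaw",np.degrees(s["tool_rot"][2]).round(1),"q",np.round(s["qpos"],2),"F",np.round(s["force"],1))
H=np.array([476.6,-271.7,0]); h=np.array([-.167,-.986,0])
print("ty angle",np.degrees(np.arctan2(R[1,1],R[0,1])).round(1), "want 80.4; b,lat",((p-H)@h).round(1),((p-H)@np.array([.986,-.167,0])).round(1))
for t in([480,0,300],[462,-356,300],[462,-356,165]): print(t,(R.T@(np.array(t)-p)/10).round(1))
E
python3 g.py
```

```text
1.5 [441.9 300.9 301.1] yaw 170.4 q [-0.68  0.41  0.04  1.78 -0.02  0.95  0.77] F [ 1.9 -0.3  0. ]
ty angle 80.4 want 80.4; b,lat -558.8 -129.9
[480, 0, 300] [ -8.8 -29.    0.1]
[462, -356, 300] [-13.  -64.4   0.1]
[462, -356, 165] [-13.  -64.4  13.6]
```

>>> play_rows:
  targets:
    - [1,-9,-29,0,0]
    - [1,-9,-29,0,0]
    - [1,-9,-29,0,0]
    - [1,-9,-29,0,0]
    - [1,-9,-29,0,0]
    - [1,-9,-29,0,0]
    - [1,-13,-64.5,0,0]
    - [1,-13,-64.5,0,0]
    - [1,-13,-64.5,0,0]
    - [1,-13,-64.5,0,0]

```text
clock: 2.5
eef_pos: [469.7, -196.6, 301.7]
tool_rot: [3.142, 0.001, 2.973]
force: [1.6, 0.5, 0.3]
width: 0.1
gripper_force: 0.0
```

```bash
python3 g.py
```

```text
2.5 [ 469.7 -196.6  301.7] yaw 170.4 q [ 0.21  0.38  0.18  1.85 -0.08  0.92  1.83] F [1.6 0.5 0.3]
ty angle 80.4 want 80.4; b,lat -72.9 -19.3
[480, 0, 300] [ 2.3 19.6  0.2]
[462, -356, 300] [ -1.9 -15.8   0.2]
[462, -356, 165] [ -1.9 -15.8  13.7]
```

>>> play_rows:
  targets:
    - [1,-1.9,-15.8,0,0]
    - [1,-1.9,-15.8,0,0]
    - [1,-1.9,-15.8,0,0]
    - [1,-1.9,-15.8,0,0]
    - [1,-1.9,-15.8,5,0]
    - [1,-1.9,-15.8,10,0]
    - [1,-1.9,-15.8,13.7,0]
    - [1,-1.9,-15.8,13.7,0]

```text
clock: 3.3
eef_pos: [459.5, -350.5, 159.7]
tool_rot: [3.136, -0.009, 2.974]
force: [0.5, -0.6, 0.9]
width: 0.1
gripper_force: 0.0
```

```bash
python3 g.py|head -2
python3 - <<'E'
from h import *
im,W=snap("side"); cv2.imwrite("pics/s1.png",cv2.resize(im[130:350,250:530],None,fx=2.8,fy=2.7)[...,::-1])
s=ctrl.read_state(); b0=None
p=np.array(s["eef_pos"]); b0=(p-[476.6,-271.7,0])@np.array([-.167,-.986,0])
r=85
for t in np.arange(1.8,-.01,-.1):
    b=-r*np.cos(t)+12*np.sin(t)+15; z=80.5+r*np.sin(t)+12*np.cos(t)
    if t>1.5: b=12+15+ -(110*np.cos(t)) ; z=165
    print(round(t,1),"dy %.1f dz %.1f"%((b0-b)/10,(p[2]-z)/10))
E
```

```text
3.3 [ 459.5 -350.5  159.7] yaw 170.4 q [ 0.5   0.66  0.16  1.81 -0.15  0.7   2.15] F [ 0.5 -0.6  0.9]
ty angle 80.4 want 80.4; b,lat 80.6 -3.7
1.8 dy 3.0 dz -0.2
1.7 dy 4.1 dz -0.2
1.6 dy 5.2 dz -0.2
1.5 dy 6.1 dz -0.3
1.4 dy 6.9 dz -0.4
1.3 dy 7.8 dz -0.3
1.2 dy 8.6 dz -0.1
1.1 dy 9.5 dz 0.1
1.0 dy 10.3 dz 0.4
0.9 dy 11.0 dz 0.8
0.8 dy 11.7 dz 1.3
0.7 dy 12.4 dz 1.8
0.6 dy 13.0 dz 2.4
0.5 dy 13.6 dz 3.1
0.4 dy 14.0 dz 3.8
0.3 dy 14.5 dz 4.6
0.2 dy 14.8 dz 5.4
0.1 dy 15.0 dz 6.2
-0.0 dy 15.2 dz 7.0
```

View pics/s1.png

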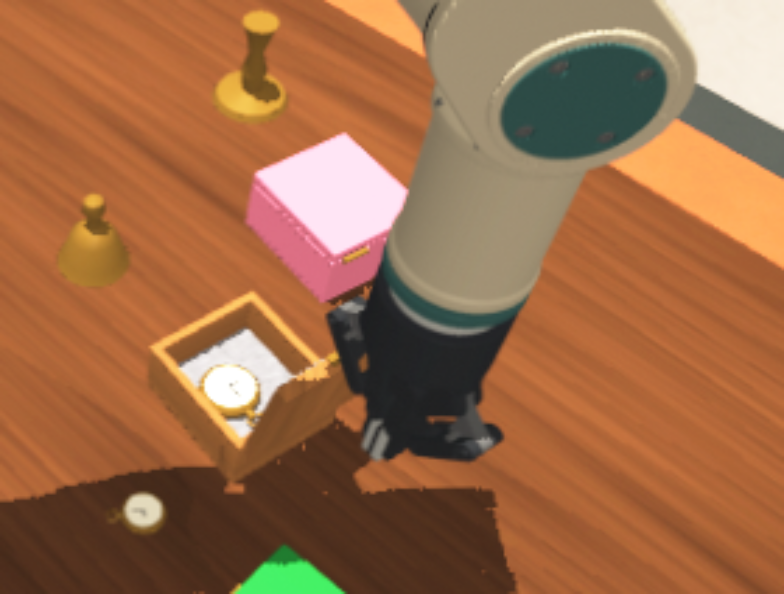

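>>> play_rows:
  targets:
    - [1,0,0,-1,0]
    - [1,0,1,-1,0]
    - [1,0,1,-1,0]
    - [1,0,1,-1,0]

```text
clock: 3.75
eef_pos: [464.8, -343.3, 175.8]
tool_rot: [-3.141, 0.002, 2.974]
force: [-0.8, 0.1, -0.8]
width: -0.1
gripper_force: 0.0
```

```bash
python3 g.py|head -2;  cat > t.py <<'E'
from h import *
s=ctrl.read_state(); p=np.array(s["eef_pos"]); b0=(p-[476.6,-271.7,0])@np.array([-.167,-.986,0])
r=95
for t in np.arange(1.8,-.01,-.1):
    b=-r*np.cos(t)+12*np.sin(t)+15; z=80.5+r*np.sin(t)+12*np.cos(t)
    if t>1.5: b=12+15+ -(110*np.cos(t)) ; z=176
    print(round(t,1),"dy %.1f dz %.1f"%((b0-b)/10,(p[2]-z)/10))
E
python3 t.py
```

```text
3.75 [ 464.8 -343.3  175.8] yaw 170.4 q [ 0.48  0.63  0.16  1.81 -0.15  0.71  2.13] F [-0.8  0.1 -0.8]
ty angle 80.4 want 80.4; b,lat 72.6 0.3
1.8 dy 2.1 dz -0.0
1.7 dy 3.1 dz -0.0
1.6 dy 4.2 dz -0.0
1.5 dy 5.2 dz -0.0
1.4 dy 6.2 dz -0.0
1.3 dy 7.1 dz 0.1
1.2 dy 8.1 dz 0.2
1.1 dy 9.0 dz 0.5
1.0 dy 9.9 dz 0.9
0.9 dy 10.7 dz 1.3
0.8 dy 11.5 dz 1.9
0.7 dy 12.3 dz 2.5
0.6 dy 12.9 dz 3.2
0.5 dy 13.5 dz 3.9
0.4 dy 14.0 dz 4.7
0.3 dy 14.5 dz 5.6
0.2 dy 14.8 dz 6.5
0.1 dy 15.1 dz 7.4
-0.0 dy 15.3 dz 8.3
```

>>> play_rows:
  targets:
    - [1,0,1,0,0]
    - [1,0,2,0,0]
    - [1,0,3,0,0]
    - [1,0,4,0,0]
    - [1,0,5,0,0]
    - [1,0,6,0,0]
    - [1,0,6.8,0.1,0]
    - [1,0,7.6,0.1,0]
    - [1,0,8.1,0.2,0]
    - [1,0,8.1,0.2,0]

```text
clock: 4.75
eef_pos: [477.6, -262.5, 172.0]
tool_rot: [3.141, -0.001, 2.975]
force: [-0.4, -0.8, 0.8]
width: -0.2
gripper_force: 0.0
```

```bash
python3 g.py|head -2; python3 t.py | tail -13
python3 - <<'E'
from h import *
im,W=snap("side"); cv2.imwrite("pics/s2.png",cv2.resize(im[130:350,250:530],None,fx=2.8,fy=2.7)[...,::-1])
E
```

```text
4.75 [ 477.6 -262.5  172. ] yaw 170.4 q [ 0.34  0.6   0.17  1.9  -0.16  0.66  2.01] F [-0.4 -0.8  0.8]
ty angle 80.4 want 80.4; b,lat -9.3 -0.6
1.2 dy -0.1 dz -0.1
1.1 dy 0.8 dz 0.1
1.0 dy 1.7 dz 0.5
0.9 dy 2.5 dz 1.0
0.8 dy 3.3 dz 1.5
0.7 dy 4.1 dz 2.1
0.6 dy 4.7 dz 2.8
0.5 dy 5.3 dz 3.5
0.4 dy 5.9 dz 4.3
0.3 dy 6.3 dz 5.2
0.2 dy 6.6 dz 6.1
0.1 dy 6.9 dz 7.0
-0.0 dy 7.1 dz 7.9
```

View pics/s2.png

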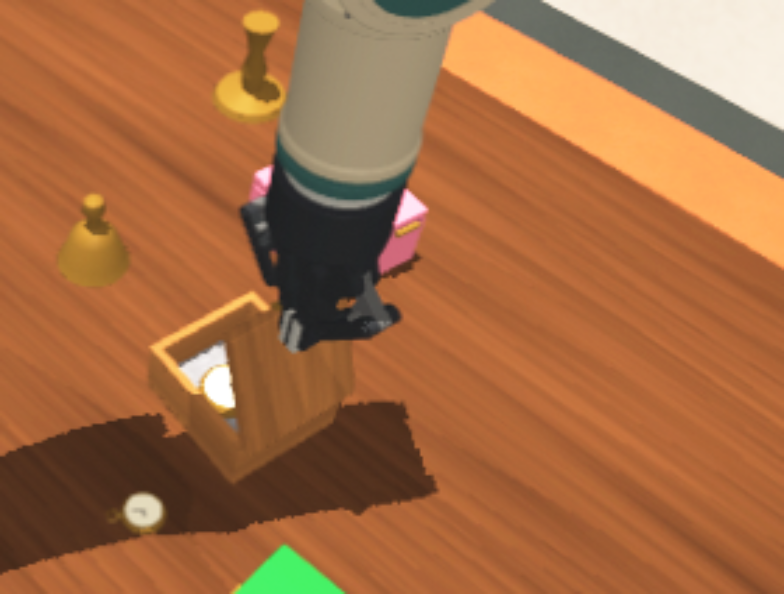

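The lid is following the fingertips at about 1.2 rad, and the watch is still in place. I'll continue along the arc.

>>> play_rows:
  targets:
    - [1,0,0.8,0.1,0]
    - [1,0,1.7,0.5,0]
    - [1,0,2.5,1,0]
    - [1,0,3.3,1.5,0]
    - [1,0,4.1,2.1,0]
    - [1,0,4.7,2.8,0]
    - [1,0,5.3,3.5,0]
    - [1,0,5.6,3.9,0]
    - [1,0,5.9,4.3,0]
    - [1,0,5.9,4.3,0]

```text
clock: 5.8
eef_pos: [487.0, -205.1, 128.6]
tool_rot: [3.141, -0.001, 2.974]
force: [-0.8, -0.4, -0.8]
width: -0.1
gripper_force: 0.0
```

```bash
python3 g.py|head -2; python3 t.py | tail -6
```

```text
5.8 [ 487.  -205.1  128.6] yaw 170.4 q [ 0.24  0.65  0.16  1.97 -0.19  0.53  1.93] F [-0.8 -0.4 -0.8]
ty angle 80.4 want 80.4; b,lat -67.4 -0.9
0.5 dy -0.5 dz -0.8
0.4 dy 0.0 dz 0.0
0.3 dy 0.5 dz 0.9
0.2 dy 0.8 dz 1.7
0.1 dy 1.1 dz 2.7
-0.0 dy 1.3 dz 3.6
```

Next come small downward steps, stopping about 2 mm above nominal closed.

>>> play_rows:
  targets:
    - [1,0,0.2,0.4,0]
    - [1,0,0.5,0.9,0]
    - [1,0,0.6,1.3,0]
    - [1,0,0.8,1.7,0]
    - [1,0,0.9,2.1,0]
    - [1,0,1,2.5,0]
    - [1,0,1,2.8,0]
    - [1,0,1,3.1,0]
    - [1,0,1,3.4,0]
    - [1,0,1,3.4,0]

```text
clock: 6.8
eef_pos: [488.8, -195.9, 94.9]
tool_rot: [-3.142, -0.001, 2.973]
force: [0.2, 0.2, 0.0]
width: -0.1
gripper_force: 0.0
```

>>> play_rows:
  targets:
    - [1,0,0,0.1,0]
    - [1,0,0,0.2,0]
    - [1,0,0,0.2,0]

```text
clock: 7.1
eef_pos: [489.0, -195.9, 93.3]
tool_rot: [-3.142, 0.0, 2.973]
force: [-0.2, -0.5, 0.1]
width: -0.2
gripper_force: 0.0
```

```bash
python3 g.py|head -2
```

```text
7.1 [ 489.  -195.9   93.3] yaw 170.4 q [ 0.24  0.71  0.14  2.   -0.21  0.45  1.93] F [-0.2 -0.5  0.1]
ty angle 80.4 want 80.4; b,lat -76.9 -0.4
```

>>> play_rows:
  targets:
    - [1,0,0,0.1,0]
    - [1,0,0,0.15,0]
    - [1,0,0,0.2,0]
    - [1,0,0,0.2,0]

```text
clock: 7.5
eef_pos: [489.1, -195.9, 92.4]
tool_rot: [3.141, 0.001, 2.973]
force: [-1.8, 1.1, 12.0]
width: 0.4
gripper_force: 5.9
```

>>> play_rows:
  targets:
    - [1,0,0,-4,0]
    - [1,0,0,-8,0]
    - [1,0,0,-12,0]
    - [1,0,-4,-16,0]
    - [1,0,-8,-20,0]
    - [1,0,-13,-20,0]
    - [1,0,-18,-20,0]
    - [1,0,-18,-20,0]

```text
clock: 8.3
eef_pos: [455.7, -380.6, 292.2]
tool_rot: [-3.136, 0.001, 2.965]
force: [0.1, -0.1, 0.1]
width: 0.1
gripper_force: 0.0
```

```bash
python3 g.py|head -1
python3 - <<'E'
from h import *
im,W=snap("side"); cv2.imwrite("pics/s3.png",im[...,::-1])
P=W[225:320,295:400].reshape(-1,3); P=P[np.isfinite(P).all(1)]
r=P-[476.6,-271.7,0]; b=r@np.array([-.167,-.986,0]); l=r@np.array([.986,-.167,0])
for lo in(-105,-80,-55,-30):
    m=(b>lo)&(b<lo+20)&(abs(l)<40)&(P[:,2]<150); print(lo,m.sum(),np.median(P[m,2]).round(1))
E
```

```text
8.3 [ 455.7 -380.6  292.2] yaw 169.9 q [ 0.49  0.52  0.24  1.64 -0.14  0.99  2.17] F [ 0.1 -0.1  0.1]
-105 284 66.0
-80 295 66.2
-55 315 66.1
-30 327 66.1
```

View pics/s3.png

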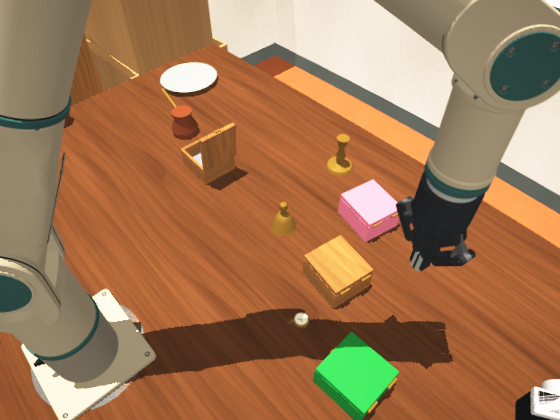

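The lid at side (338,270) is flat and shut, with its top level at 66 mm all along. The empty case at (210,155) is unchanged, and the arm is clear of everything.

```bash
python3 -c "
from cell import ctrl
print(ctrl.finish_job())"
```

```text
the job is handed in; nothing more can be done
None
```

The lid of the watch case is closed flat with the watch inside, the empty case's lid is still open as it was, and the job was handed in at about 8.3 s; the hand-in gave no verdict.

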